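# Release the vacuum and hold the cleaned glass up for inspection

## Task

Press the yellow-framed release pedal all the way down to its stop, hold it there for a moment and let it spring back up, so that the blue vacuum bed frees the cleaned pane of glass. Then take the pane by the red handle of its suction lifter, lift it straight up without tipping it, and hold it steady and level about 15 cm above the bed so that its underside can be inspected for dust: finish while still holding it there. Leave the spray bottle, brush, tape measure and metal tin where they are.

Things in the scene. Friction and masses are not known exactly. Their poses are not given: they have to be found in the camera images.
- bed: Vacuum bed fixed to the bench: blue block 170 (x) x 120 (y) x 40 mm high, black rubber top. Origin: centre of its underside on the bench, z up. It stands left or right, the pedal on the other side. The pane lies loose on it and lifts off freely.
- pane: Clear, faintly green, see-through glass, 210 (x) x 150 (y) x 4 mm, lying flat on the bed and overhanging it all round; fixed on its top is a suction lifter: black cups (54 mm wide, tops 22 mm above the underside) at x = -52 and +52 mm, a 20 mm post on each, a red bar handle along x. One rigid piece of 0.3 to 0.7 kg. Origin: centre of the pane's underside, z up; the centre of mass is straight above it.
- handle (a point): Centre of the lifter's red handle bar, 59 mm above the pane's underside, straight above the pane's origin; axes as the pane's. The bar is 146 mm long (x), 22 mm wide (y), 22 mm high. Between the posts (84 mm free) there is 44 mm of air under the bar; lower down the cups leave 50 mm between them.
- pedal_base: Yellow base of the release pedal, fixed to the bench: plate 180 x 100 x 12 mm, two 44 mm high cheeks at its rear. Origin at the centre of its underside, z up; x points from the tread's free end (-x) to its hinge (at x = +70 mm, 32 mm high, along y).
- tread (a point): Point to press, on top of the black ribbed tread's centre line, 105 mm from the hinge: 65 mm above the bench at rest, 44 mm at the stop. The tread is 136 mm long, 74 mm wide, its free end 29 mm beyond this point; it rises from hinge to free end (0.24 rad at rest, 0.04 rad at the stop). The point's axes turn with the tread and are those of the base at rest.
- pedal (a joint): Angle of the tread: 0 at rest (up), 0.20 rad fully down at the stop, growing as it is pressed. A spring returns it; straight down at the tread point it takes 2 to 3 N to start and about 8 N to reach the stop; past that it is rigid.
- sprayer: Bystander: white spray bottle, 72 mm diameter, with a yellow head, 191 mm high, 0.4 kg, standing at the right edge of the work. Origin at the centre of its underside.
- brush: Bystander: flat wooden dusting brush, about 150 x 80 x 18 mm, lying on the bench beyond the work. Origin on the bench under the wooden block.
- tape: Bystander: orange tape measure standing on edge, 66 x 34 x 62 mm, beyond the work. Origin at the centre of its underside.
- tin: Bystander: open metal tin, 60 mm diameter, 60 mm high, between the bed and the pedal. Origin at the centre of its underside.

How it is judged:
By the outcome, as a careful person would: the job done as asked, in the order asked, and still so for the second after the job is handed in, while the arm keeps its last pose, push and grip.
It also fails if it takes over 48 s, if anything falls off the work surface, if the arm or the gripper's body presses on something with over 40 N, if the wrist force passes 120 N, or if a joint passes its speed limit or range.

## Robot

A 7-joint arm with a two-finger parallel gripper is mounted at the origin on the work surface. World frame = base frame: x ahead of the robot, y to its left, z up, the work surface at z = 0. Lengths are in mm, angles in rad, forces in N, time in s.
With the tool pointing down it reaches from about 400 to 875 mm from the base axis. Payload 4.4 kg.
Tool frame: the origin (TCP) lies at the very end of the fingers, on their centre line; the grasp point (between the pads) lies 19 mm behind it; z points along the fingers, y is the line along which they close (so a half turn about z gives the same grasp; the last joint's range is limited). The gripper opens to 85 mm and grips with 20 to 120 N. Pads are 22 mm wide; open, the fingers measure 114 mm over their backs; the gripper's body (76 mm by 85 mm) begins 54 mm behind the grasp point. The pads swing forward as they close: fully open they stand 13 mm farther back than shut.
Start: joints at [-1.189, 0.628, 0.038, 1.517, -0.027, 0.996, -0.02], TCP at [281.419, 585.936, 231.313] pointing down, gripper open.
Joint ranges: [-3.06, 3.06], [-0.37, 2.12], [-1.25, 1.32], [0.18, 2.47], [-1.1, 4.24], [0.23, 1.98], [-2.94, 2.94]. Speed limits (rad/s): [2.57, 2.57, 3.14, 3.14, 3.14, 3.14, 3.14].

## Interface

Orientations are given as [roll, pitch, yaw] about the fixed x, y, z axes, in that order (R = Rz(yaw) Ry(pitch) Rx(roll)).
In Python, from cell import ctrl gives the robot as it stands.
- The arm moves only by the tool step_arm, never from a script. Its argument "series" is a list that holds one entry, the list of rows, each a list of 7 numbers: the turn, a rotation vector about the tool's x, y, z as a fraction of full scale, then the shift along the tool's x, y, z as a fraction of full scale, then the closure, from 0 (fully open) to 1 (shut). In form: [[[ax, ay, az, tx, ty, tz, gripper], ...]]. A call has 1 to 12 rows; each row shifts and turns the commanded pose from where the row before left it, along the tool's axes as they then stand; what a row does not reach is not made up. Full scale, the value 1, is 150 mm for a shift and 45 degrees for a turn. A row lasts 1/10 s, in which the tool goes at most 50 mm and 8.59 degrees, less where a joint would pass 70% of its speed; a pose out of reach is approached as far as the arm can. A call with a number of a shift or a turn outside -1 to 1 is refused whole. A call with a gripper value outside its range is refused whole. The fingers move at their own pace and stop on an object; the grip force is fixed at half the most. Time passes only in rows, so rows that do not move let the fingers close. It gives the time, the measured TCP pose, the force, the opening and the grip force at its end, in the units of the state.
- ctrl.read_state(): the state, without advancing time (a new reading comes with each control period).
- ctrl.get_image(name): name is "side" or "top" or "wrist"; returns a dict with "img" (400x640x3 uint8, red, green, blue), "fx", "fy", "cx", "cy" (pixels), "R" (3x3) and "t" (3): a world point X has camera coordinates R X + t. Camera axes: x right, y down, z forward; pixel columns grow to the right and rows downward; lengths in mm; the calibration is good to about 2 mm. The wrist camera is an equidistant fisheye: a pixel r from the principal point sees the ray r / f radians off the axis. A picture is of the moment at which its call begins. There is no depth.
- ctrl.finish_job(): hands the job in; it is judged then, once.
Trained networks look in a picture, given as the dict that the camera call returned (one of the last four; its "shot" number tells which), for a name from the list of things; names that differ only in an ending like _2 or _b are one class to them, and where a whole thing is asked for, a point or a joint stands for the part that bears it (a point fixed in the world has none). Each returns a list of dicts, best first, with "score" (0 to 1); they miss things now and then, are a little off and sometimes report something else, mostly with a low value. They report only what shows in the picture. A call takes as long as a camera call.
- ctrl.recognise(picture, thing): "centre" ([column, row] in pixels, amid what is visible of it).
The state is a dict: "clock": time; "qpos": joint angles; "qd": joint speeds; "tau": joint torques, N m; "eef_pos": TCP position; "tool_rot": TCP orientation; "force": force on the tool from outside, world axes, zero at the start; "torque": the same for the moment, N m; "width": finger opening in mm; "gripper_force": force on a finger pad.
Only numpy, scipy, OpenCV 4.12 (cv2) and the standard library are available. Lean on these libraries where they do the work, as an engineer would, in place of code of your own. Each camera call takes 0.05 s, during which the arm holds its last target. There are 200 camera calls.

## Working session

There is one attempt and no reset: what is moved stays moved. The work goes in short steps, Python scripts to look and compute and a tool call to move; the robot and the scene stay as the last step left them, time stands still between calls to the robot, and variables do not carry over. Pictures are saved under pics/ and viewed, at most 10 in all, crops included, and the job is handed in when it is done.

Besides the shell and the picture viewer there is one more tool, called after "Request:" by a JSON object that holds its "api" and its "payload", one argument or row to a line. step_arm: Moves the arm, as the interface text tells. Shift numbers are shares of 150 mm and turn numbers shares of 45 degrees, none past 1 either way. Its arguments: {"type":"object","properties":{"series":{"type":"array","items":{"type":"array","items":{"type":"array","items":{"type":"number","minimum":-1,"maximum":1}}}}},"required":["series"]}

```bash
mkdir -p pics; cat > h.py <<'E'
import numpy as np, cv2
from cell import ctrl
def ray(p,uv):
    R=np.array(p["R"]);t=np.array(p["t"])
    d=np.array([(uv[0]-p["cx"])/p["fx"],(uv[1]-p["cy"])/p["fy"],1.])
    return -R.T@t, R.T@d
def atz(p,uv,z):
    o,d=ray(p,uv); return (o+d*(z-o[2])/d[2]).round(1)
def proj(p,X):
    c=np.array(p["R"])@np.array(X,float)+np.array(p["t"]); return [p["fx"]*c[0]/c[2]+p["cx"],p["fy"]*c[1]/c[2]+p["cy"]]
def save(p,n): cv2.imwrite(f"pics/{n}.png",p["img"][:,:,::-1])
E
python3 - <<'E'
from h import *
s=ctrl.read_state();print(s["eef_pos"],s["tool_rot"],s["clock"],s["force"])
for n in("top","side"):
    p=ctrl.get_image(n);save(p,n+"0");print(n,(-np.array(p["R"]).T@p["t"]).round())
    for th,z in(("handle",59+40),("pane",42),("bed",40),("tread",65),("pedal_base",12),("tin",60),("sprayer",190),("tape",62),("brush",18)):
        for r in ctrl.recognise(p,th)[:2]: print(n,th,np.round(r["centre"]),round(r["score"],2),atz(p,r["centre"],z))
E
```

```text
[281.10673428 585.37494449 230.38570457] [-3.13969061e+00  2.16220187e-05  2.69383423e+00] 0.0 [-0.52385493 -0.22953582 -0.41664004]
top [ 467. -119. 1123.]
top handle [182. 228.] 0.61 [516.5 240.9  99. ]
top pane [181. 226.] 0.85 [524.5 266.3  42. ]
top pane [362. 230.] 0.63 [ 521.3 -247.9   42. ]
top tread [361. 226.] 0.7 [ 531.8 -242.4   65. ]
top pedal_base [362. 231.] 0.72 [ 519.3 -252.7   12. ]
top tin [277. 188.] 0.8 [634.7  -4.8  60. ]
top sprayer [449. 239.] 0.95 [ 493.8 -444.3  190. ]
top tape [328. 153.] 0.63 [ 737.7 -147.8   62. ]
top brush [233. 144.] 0.76 [771.7 133.6  18. ]
side [ 106. -990.  814.]
side handle [253. 161.] 0.57 [484.5 163.8  99. ]
side handle [270. 171.] 0.15 [512.1  80.9  99. ]
side pane [255. 162.] 0.58 [519.7 243.8  42. ]
side bed [265. 170.] 0.52 [532.4 179.1  40. ]
side pedal_base [326. 249.] 0.87 [ 539.5 -244.4   12. ]
side pedal_base [322. 239.] 0.24 [ 549.2 -203.1   12. ]
side tin [313. 190.] 0.68 [609.4 -31.7  60. ]
side sprayer [364. 298.] 0.97 [ 442.6 -564.5  190. ]
side sprayer [324. 242.] 0.27 [ 452.  -387.6  190. ]
side tape [369. 204.] 0.58 [ 726. -179.   62.]
side brush [331. 166.] 0.86 [769.4 130.8  18. ]
```

```bash
python3 - <<'E'
import cv2
a=cv2.imread("pics/top0.png")[120:320,90:490];cv2.imwrite("pics/top0c.png",cv2.resize(a,(800,400),interpolation=cv2.INTER_CUBIC))
a=cv2.imread("pics/side0.png")[110:320,180:440];cv2.imwrite("pics/side0c.png",cv2.resize(a,(728,588),interpolation=cv2.INTER_CUBIC))
E
```

```text
(no output)
```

View pics/top0c.png

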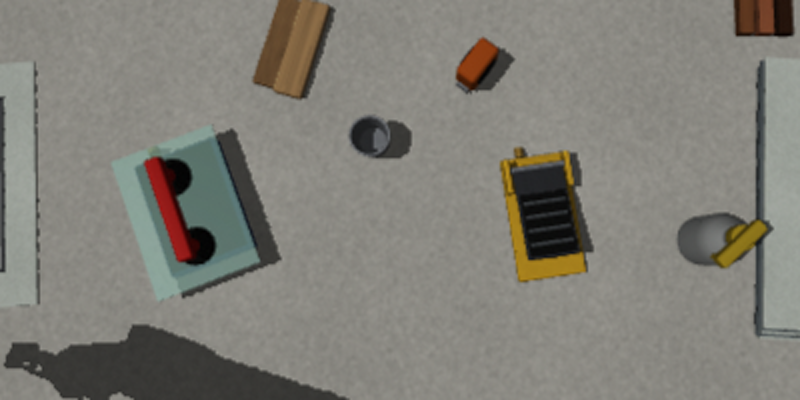

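View pics/side0c.png

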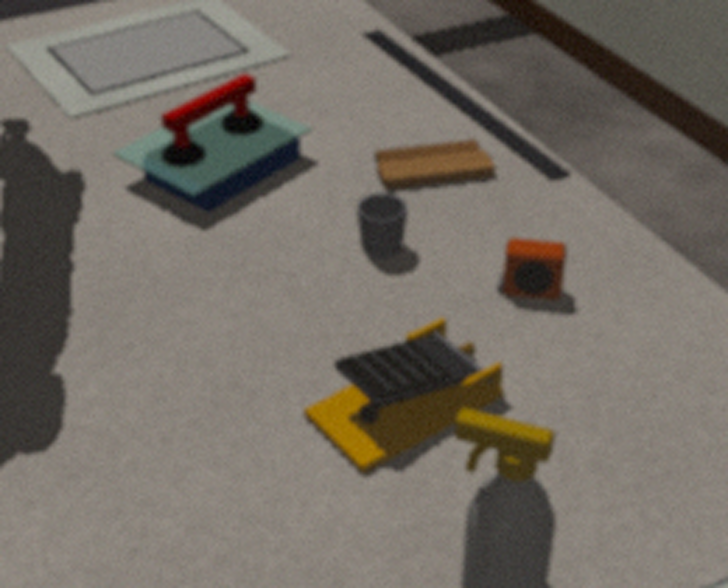

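The top view shows the pane on the left, with the red handle running from (166,200) to (185,250). The pedal is on the right at (362,228), with its hinge away from the robot. The tin is between them at (275,188). Next I measure the axes.

```bash
python3 - <<'E'
from h import *
p=ctrl.get_image("top");im=p["img"];hsv=cv2.cvtColor(im,cv2.COLOR_RGB2HSV)
def pts(m,x0,x1,y0,y1):
    k=np.zeros(m.shape,bool);k[y0:y1,x0:x1]=1;v,u=np.nonzero(m&k);return np.c_[u,v].astype(np.float32)
def rect(P,z):
    c,s,a=cv2.minAreaRect(P);b=cv2.boxPoints((c,s,a));W=np.array([atz(p,q,z)for q in b]);print(len(P),np.round(c,1),np.round(s,1));print(" ctr",W.mean(0),"edges",[(round(float(np.hypot(*(W[i+1]-W[i])[:2]))),round(float(np.degrees(np.arctan2(*(W[i+1]-W[i])[:2][::-1]))),1))for i in(0,1)])
h,s,v=[hsv[...,i].astype(int) for i in range(3)]
print("handle");rect(pts(((h<8)|(h>172))&(s>150)&(v>60),150,210,185,265),40+70-3)
print("tread");rect(pts((v<75)&(s<120),345,382,195,252),65)
print("base");P=pts((h>15)&(h<32)&(s>150)&(v>90),335,390,190,265);rect(P,12)
E=[P[P[:,1].argmax()],P[P[:,0].argmin()],P[P[:,0].argmax()],P[P[:,1].argmin()]];print(E)
for e in [(350,261),(383,255)]:print(atz(p,e,12))
s=ctrl.get_image("side");
hs=cv2.cvtColor(s["img"],cv2.COLOR_RGB2HSV).astype(int)
Q=pts(((hs[...,0]<8)|(hs[...,0]>172))&(hs[...,1]>150)&(hs[...,2]>60),225,280,130,165);print("side red",Q.min(0),Q.max(0))
for a,X in(("pedal",(531,-242,65)),("handle",(516,241,99))):print(a,proj(s,X))
E
```

```text
handle
423 [173.9 224.5] [53.5  8. ]
 ctr [525.875 261.75  107.   ] edges [(21, -69.6), (145, -157.8)]
tread
1276 [363.6 221. ] [54.2 34. ]
 ctr [ 545.275 -250.275   65.   ] edges [(97, -83.5), (152, -174.8)]
base
753 [361.2 225.9] [65.  34.7]
 ctr [ 535.075 -249.6     12.   ] edges [(104, -80.3), (191, -171.7)]
[array([350., 260.], dtype=float32), array([340., 201.], dtype=float32), array([382., 252.], dtype=float32), array([348., 195.], dtype=float32)]
[ 431.9 -217.1   12. ]
[ 450.2 -313.1   12. ]
side red [239. 137.] [269. 158.]
pedal [np.float64(322.96048695131094), np.float64(235.33143771814247)]
handle [np.float64(253.0989271506852), np.float64(149.0415368858499)]
```

Request:
{"api": "step_arm", "payload": {
  "series": [
    [[0, 0, 0, -0.2, -0.102, 0, 0], [0, 0, 0, -0.2, -0.102, 0, 0], [0, 0, 0, -0.2, -0.102, 0, 0], [0, 0, 0, -0.2, -0.102, 0, 0], [0, 0, 0, -0.2, -0.102, 0, 0], [0, 0, 0, -0.2, -0.102, 0, 0], [0, 0, 0, -0.2, -0.102, 0, 0], [0, 0, 0, -0.2, -0.102, 0, 0], [0, 0, 0, -0.2, -0.102, 0, 0], [0, 0, 0, -0.2, -0.102, 0, 0], [0, 0, 0, -0.2, -0.102, 0, 0], [0, 0, 0, -0.2, -0.102, 0, 0]]
  ]
}}

```text
clock: 2.3
eef_pos: [527.2, 263.4, 231.5]
tool_rot: [3.141, 0.0, 2.694]
force: [0.5, 0.6, 0.6]
width: 85.4
gripper_force: 0.0
```

Request:
{"api": "step_arm", "payload": {
  "series": [
    [[0, 0, -0.177, 0, 0, 0, 0], [0, 0, -0.177, 0, 0, 0, 0], [0, 0, -0.177, 0, 0, 0, 0], [0, 0, -0.177, 0, 0, 0, 0], [0, 0, -0.177, 0, 0, 0, 0], [0, 0, -0.177, 0, 0, 0, 0], [0, 0, 0, 0, 0, 0, 0], [0, 0, 0, 0, 0, 0, 0]]
  ]
}}

```text
clock: 3.1
eef_pos: [526.6, 264.4, 231.3]
tool_rot: [3.141, 0.0, -2.759]
force: [0.0, 0.1, -0.9]
width: 85.5
gripper_force: 0.0
```

```bash
cat >> h.py <<'E'
def wray(p,uv):
    a=(uv[0]-p["cx"])/p["fx"];b=(uv[1]-p["cy"])/p["fy"];r=np.hypot(a,b)+1e-9
    R=np.array(p["R"]);d=np.array([np.sin(r)*a/r,np.sin(r)*b/r,np.cos(r)])
    return -R.T@np.array(p["t"]), R.T@d
def watz(p,uv,z):
    o,d=wray(p,uv); return (o+d*(z-o[2])/d[2]).round(1)
def goal(xyz,yawdeg=None):
    from scipy.spatial.transform import Rotation as Ro
    s=ctrl.read_state();R=Ro.from_euler("xyz",s["tool_rot"]).as_matrix()
    print("t",s["clock"],"pos",np.round(s["eef_pos"],1),"rot",np.degrees(s["tool_rot"]).round(2),"F",np.round(s["force"],1),"M",np.round(s["torque"],2),"w",round(s["width"],1),"g",round(s["gripper_force"],1),"q",np.round(s["qpos"],2))
    if xyz is not None: print("shift tool mm",(R.T@(np.array(xyz)-s["eef_pos"])).round(1),"units",(R.T@(np.array(xyz)-s["eef_pos"])/150).round(3))
E
python3 - <<'E'
from h import *
p=ctrl.get_image("wrist");save(p,"w1")
for r in ctrl.recognise(p,"handle")[:2]:print(r,watz(p,r["centre"],99))
im=p["img"];hs=cv2.cvtColor(im,cv2.COLOR_RGB2HSV).astype(int)
m=((hs[...,0]<6)|(hs[...,0]>174))&(hs[...,1]>160)&(hs[...,2]>60)
n,l,st,c=cv2.connectedComponentsWithStats(m.astype(np.uint8));i=1+st[1:,4].argmax();print(st[i])
P=np.argwhere(l==i)[:,::-1]
W=np.array([watz(p,q,107) for q in P])[:,:2].astype(np.float32);c,s,a=cv2.minAreaRect(W);print(c,s,a)
goal((498,-257,130))
E
```

```text
{'centre': [313.7, 166.0], 'score': 0.68} [509.4 253.2  99. ]
[ 299  108   26  154 3646]
(528.1113891601562, 259.04656982421875) (143.16981506347656, 21.729516983032227) 22.216880798339844
t 3.2 pos [526.4 264.5 231.3] rot [-179.99    0.   -158.  ] F [-0.2 -0.4 -0.8] M [ 0.01 -0.06  0.05] w 85.4 g 0.0 q [-0.39  0.54 -0.19  1.69  0.12  0.92  1.33]
shift tool mm [ 221.7 -472.9  101.4] units [ 1.478 -3.153  0.676]
```

View pics/w1.png

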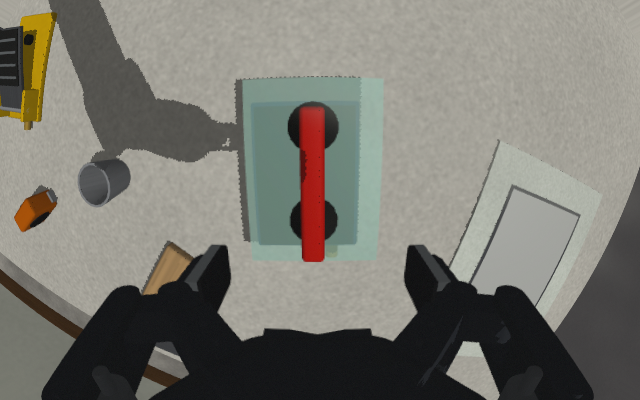

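The wrist view shows the handle at columns 302-324, rows 108-262. It puts the handle at (528,259) with yaw 22.2°, which agrees with the top view. Now to the pedal, closing the fingers on the way.

Request:
{"api": "step_arm", "payload": {
  "series": [
    [[0, 0, 0, 0.123, -0.263, 0, 1], [0, 0, 0, 0.123, -0.263, 0, 1], [0, 0, 0, 0.123, -0.263, 0, 1], [0, 0, 0, 0.123, -0.263, 0, 1], [0, 0, 0, 0.123, -0.263, 0, 1], [0, 0, 0, 0.123, -0.263, 0, 1], [0, 0, 0, 0.123, -0.263, 0, 1], [0, 0, 0, 0.123, -0.263, 0, 1], [0, 0, 0, 0.123, -0.263, 0, 1], [0, 0, 0, 0.123, -0.263, 0, 1], [0, 0, 0, 0.123, -0.263, 0, 1], [0, 0, 0, 0.123, -0.263, 0, 1]]
  ]
}}

```text
clock: 4.4
eef_pos: [499.5, -259.1, 231.5]
tool_rot: [-3.141, 0.0, -2.757]
force: [0.7, 0.1, 0.7]
width: 0.2
gripper_force: 0.0
```

Request:
{"api": "step_arm", "payload": {
  "series": [
    [[0, 0, 0, 0, 0, 0, 1], [0, 0, 0, 0, 0, 0, 1], [0, 0, 0, 0, 0, 0, 1]]
  ]
}}

```text
clock: 4.7
eef_pos: [500.0, -255.8, 231.3]
tool_rot: [3.141, 0.0, -2.754]
force: [-0.0, 1.9, -0.0]
width: -0.1
gripper_force: 0.0
```

```bash
python3 - <<'E'
from h import *
p=ctrl.get_image("wrist");save(p,"w2")
for n,z in(("tread",65),("pedal_base",12),("sprayer",100)):
  for r in ctrl.recognise(p,n)[:1]:print(n,r,watz(p,r["centre"],z))
goal((498,-257,100))
np.savez("w2.npz",**{k:p[k] for k in("R","t","fx","fy","cx","cy")})
E
```

```text
tread {'centre': [308.8, 192.4], 'score': 0.97} [ 516.3 -259.3   65. ]
pedal_base {'centre': [308.5, 180.3], 'score': 0.91} [ 516.5 -261.1   12. ]
sprayer {'centre': [110.5, 104.9], 'score': 0.64} [ 497.4 -485.2  100. ]
t 4.9 pos [ 500.1 -256.   231.4] rot [ 1.7999e+02  2.0000e-02 -1.5775e+02] F [-0.1  0.8 -0.1] M [-0.05 -0.04  0.01] w -0.1 g 0.0 q [ 0.53  0.5  -0.15  1.76  0.1   0.88  2.29]
shift tool mm [  2.4  -0.2 131.4] units [ 0.016 -0.001  0.876]
```

View pics/w2.png

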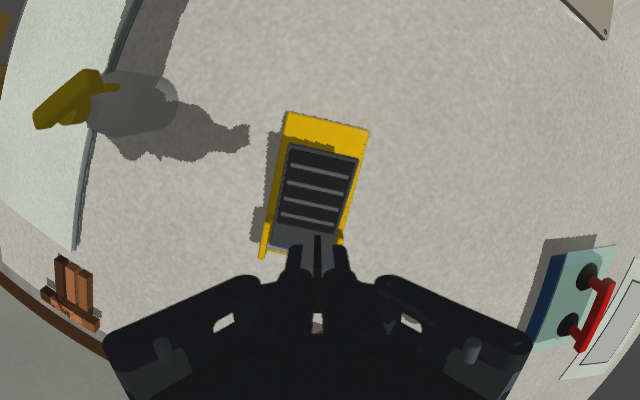

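The tread's free end spans (291,144)-(359,158), and the base's front edge spans (287,112)-(368,130).

```bash
python3 - <<'E'
from h import *
p={k:v for k,v in np.load("w2.npz").items()}
a,b=watz(p,(291,144),72),watz(p,(359,158),72);f,g=watz(p,(287,112),12),watz(p,(368,130),12)
for u,v,d in((a,b,28),(f,g,58)):
    e=v-u;n=np.array([e[1],-e[0]])/np.hypot(e[0],e[1]);n=n*np.sign(n[0]);print(u,v,np.hypot(e[0],e[1]),"yaw",np.degrees(np.arctan2(n[1],n[0])),"pt",(u+v)[:2]/2+n*d)
E
```

```text
[ 475.6 -294.2   72. ] [ 463.1 -227.    72. ] 68.35268831582265 yaw 10.537267225434102 pt [ 496.87781268 -255.47949913]
[ 450.3 -314.5   12. ] [ 433.8 -219.3   12. ] 96.61930448932034 yaw 9.832784906765962 pt [ 499.19799987 -256.99514708]
```

Request:
{"api": "step_arm", "payload": {
  "series": [
    [[0, 0, 0, 0.013, 0, 0.2, 1], [0, 0, 0, 0, 0, 0.2, 1], [0, 0, 0, 0, 0, 0.2, 1], [0, 0, 0, 0, 0, 0.2, 1], [0, 0, 0, 0, 0, 0.1, 1], [0, 0, 0, 0, 0, 0.1, 1], [0, 0, 0, 0, 0, 0.04, 1], [0, 0, 0, 0, 0, 0.04, 1], [0, 0, 0, 0, 0, 0.03, 1], [0, 0, 0, 0, 0, 0.03, 1], [0, 0, 0, 0, 0, 0, 1], [0, 0, 0, 0, 0, 0, 1]]
  ]
}}

```text
clock: 6.1
eef_pos: [498.0, -258.2, 60.7]
tool_rot: [-3.141, 0.0, -2.755]
force: [-1.9, -0.2, 4.0]
width: 0.0
gripper_force: 1.8
```

Request:
{"api": "step_arm", "payload": {
  "series": [
    [[0, 0, 0, 0, 0, 0.02, 1], [0, 0, 0, 0, 0, 0.02, 1], [0, 0, 0, 0, 0, 0.02, 1], [0, 0, 0, 0, 0, 0.02, 1], [0, 0, 0, 0, 0, 0.02, 1], [0, 0, 0, 0, 0, 0.01, 1], [0, 0, 0, 0, 0, 0, 1], [0, 0, 0, 0, 0, 0, 1]]
  ]
}}

```text
clock: 6.9
eef_pos: [496.1, -258.7, 44.3]
tool_rot: [3.141, -0.003, -2.756]
force: [-4.7, -0.3, 11.2]
width: 0.1
gripper_force: 5.5
```

Request:
{"api": "step_arm", "payload": {
  "series": [
    [[0, 0, 0, 0, 0, 0.01, 1], [0, 0, 0, 0, 0, 0.01, 1], [0, 0, 0, 0, 0, 0, 1], [0, 0, 0, 0, 0, 0, 1]]
  ]
}}

```text
clock: 7.3
eef_pos: [496.0, -258.7, 43.4]
tool_rot: [3.141, -0.003, -2.756]
force: [-8.9, 2.3, 30.2]
width: 0.4
gripper_force: 15.1
```

The force jumped to 30 N, so the pedal is at its stop. I ease off slightly, hold, then release.

Request:
{"api": "step_arm", "payload": {
  "series": [
    [[0, 0, 0, 0, 0, -0.004, 1], [0, 0, 0, 0, 0, 0, 1], [0, 0, 0, 0, 0, 0, 1], [0, 0, 0, 0, 0, 0, 1], [0, 0, 0, 0, 0, 0, 1], [0, 0, 0, 0, 0, 0, 1], [0, 0, 0, 0, 0, 0, 1], [0, 0, 0, 0, 0, 0, 1], [0, 0, 0, 0, 0, 0, 1], [0, 0, 0, 0, 0, 0, 1]]
  ]
}}

```text
clock: 8.3
eef_pos: [496.0, -258.7, 43.6]
tool_rot: [3.141, -0.003, -2.756]
force: [-8.2, 2.3, 27.5]
width: -0.2
gripper_force: 13.1
```

Request:
{"api": "step_arm", "payload": {
  "series": [
    [[0, 0, 0, 0, 0, -0.03, 1], [0, 0, 0, 0, 0, -0.04, 1], [0, 0, 0, 0, 0, -0.05, 1], [0, 0, 0, 0, 0, -0.07, 1], [0, 0, 0, 0, 0, -0.1, 1], [0, 0, 0, 0, 0, -0.2, 1], [0, 0, 0, 0, 0, -0.25, 0], [0, 0, 0, 0, 0, -0.25, 0], [0, 0, 0, 0, 0, -0.2, 0], [0, 0, 0, 0, 0, 0, 0], [0, 0, 0, 0, 0, 0, 0]]
  ]
}}

```text
clock: 9.4
eef_pos: [497.9, -258.2, 220.3]
tool_rot: [-3.141, 0.001, -2.755]
force: [-0.2, 0.3, 0.3]
width: 72.0
gripper_force: 0.0
```

```bash
python3 - <<'E'
from h import *
p=ctrl.get_image("wrist");save(p,"w3")
for n,z in(("tread",65),):
  for r in ctrl.recognise(p,n)[:1]:print(n,r,watz(p,r["centre"],z))
p=ctrl.get_image("side");im=p["img"][170:300,250:450];cv2.imwrite("pics/s3.png",cv2.resize(im[:,:,::-1],(800,520)))
goal((527.5,260,231))
E
```

```text
tread {'centre': [312.8, 200.1], 'score': 0.77} [ 517.4 -256.1   65. ]
t 9.55 pos [ 496.9 -257.7  218.5] rot [ 1.7988e+02 -1.1000e-01 -1.5786e+02] F [-0.1  0.2 -0.8] M [-0.04 -0.05  0.04] w 85.4 g 0.0 q [ 0.53  0.52 -0.15  1.78  0.1   0.85  2.29]
shift tool mm [-223.4  468.   -11.9] units [-1.489  3.12  -0.08 ]
```

View pics/s3.png

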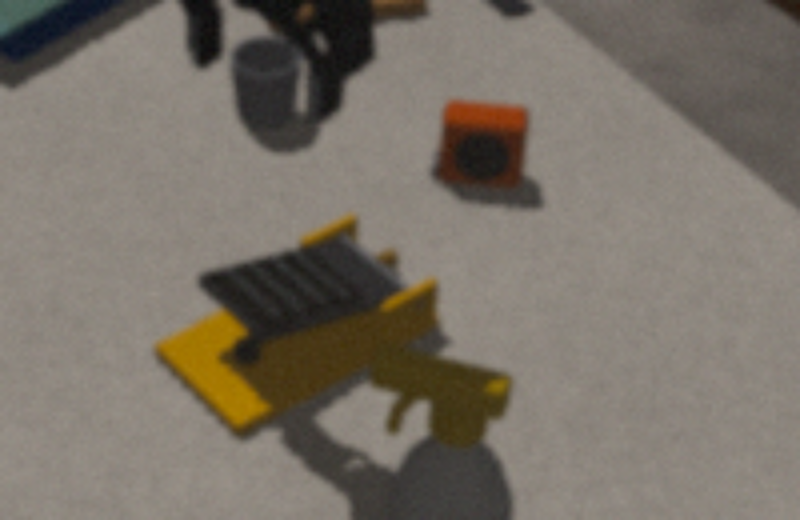

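The pedal has sprung back up and the bystanders haven't moved. Back to the handle.

Request:
{"api": "step_arm", "payload": {
  "series": [
    [[0, 0, 0, -0.124, 0.26, -0.007, 0], [0, 0, 0, -0.124, 0.26, -0.007, 0], [0, 0, 0, -0.124, 0.26, -0.007, 0], [0, 0, 0, -0.124, 0.26, -0.007, 0], [0, 0, 0, -0.124, 0.26, -0.007, 0], [0, 0, 0, -0.124, 0.26, -0.007, 0], [0, 0, 0, -0.124, 0.26, -0.007, 0], [0, 0, 0, -0.124, 0.26, -0.007, 0], [0, 0, 0, -0.124, 0.26, -0.007, 0], [0, 0, 0, -0.124, 0.26, -0.007, 0], [0, 0, 0, -0.124, 0.26, -0.007, 0], [0, 0, 0, -0.124, 0.26, -0.007, 0]]
  ]
}}

```text
clock: 10.75
eef_pos: [527.5, 260.9, 231.1]
tool_rot: [-3.141, -0.003, -2.755]
force: [1.3, 0.1, 0.4]
width: 85.8
gripper_force: 0.0
```

Request:
{"api": "step_arm", "payload": {
  "series": [
    [[0, 0, 0, 0, 0, 0.2, 0], [0, 0, 0, 0, 0, 0.2, 0], [0, 0, 0, 0, 0, 0, 0], [0, 0, 0, 0, 0, 0, 0], [0, 0, 0, 0, 0, 0, 0]]
  ]
}}

```text
clock: 11.25
eef_pos: [529.1, 259.6, 173.5]
tool_rot: [3.141, 0.002, -2.756]
force: [0.4, 0.2, -0.5]
width: 85.6
gripper_force: 0.0
```

```bash
python3 - <<'E'
from h import *
p=ctrl.get_image("wrist");save(p,"w4")
im=p["img"];hs=cv2.cvtColor(im,cv2.COLOR_RGB2HSV).astype(int)
m=((hs[...,0]<6)|(hs[...,0]>174))&(hs[...,1]>160)&(hs[...,2]>60)
n,l,st,c=cv2.connectedComponentsWithStats(m.astype(np.uint8));i=1+st[1:,4].argmax();print(st[i])
W=np.array([watz(p,q,110) for q in np.argwhere(l==i)[:,::-1]])[:,:2].astype(np.float32);c,s,a=cv2.minAreaRect(W);print(c,s,a)
goal((c[0],c[1],80))
E
```

```text
[ 302  106   33  189 5567]
(527.253662109375, 258.9242248535156) (141.7265167236328, 21.55263328552246) 22.249021530151367
t 11.3 pos [529.3 259.7 173.9] rot [ 1.7998e+02  1.4000e-01 -1.5791e+02] F [ 0.3 -0.2 -0. ] M [-0.01 -0.04  0.01] w 85.3 g 0.0 q [-0.39  0.61 -0.17  1.75  0.14  0.79  1.32]
shift tool mm [ 2.4  0.1 93.9] units [0.016 0.    0.626]
```

View pics/w4.png

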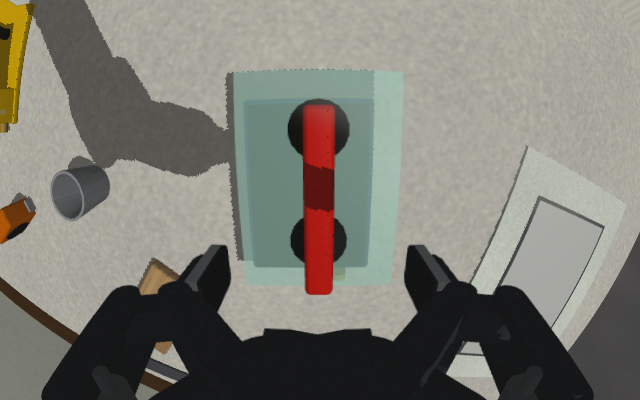

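Request:
{"api": "step_arm", "payload": {
  "series": [
    [[0, 0, 0, 0.014, 0, 0.15, 0], [0, 0, 0, 0, 0, 0.15, 0], [0, 0, 0, 0, 0, 0.15, 0], [0, 0, 0, 0, 0, 0.1, 0], [0, 0, 0, 0, 0, 0.075, 0], [0, 0, 0, 0, 0, 0, 0], [0, 0, 0, 0, 0, 0, 0], [0, 0, 0, 0, 0, 0, 0]]
  ]
}}

```text
clock: 12.1
eef_pos: [527.2, 259.1, 79.9]
tool_rot: [3.141, 0.002, -2.755]
force: [-0.2, -0.7, 0.4]
width: 85.5
gripper_force: 0.0
```

Request:
{"api": "step_arm", "payload": {
  "series": [
    [[0, 0, 0, 0, 0, 0, 1], [0, 0, 0, 0, 0, 0, 1], [0, 0, 0, 0, 0, 0, 1], [0, 0, 0, 0, 0, 0, 1], [0, 0, 0, 0, 0, 0, 1], [0, 0, 0, 0, 0, 0, 1], [0, 0, 0, 0, 0, 0, 1], [0, 0, 0, 0, 0, 0, 1]]
  ]
}}

```text
clock: 12.9
eef_pos: [526.5, 258.9, 79.0]
tool_rot: [3.141, 0.0, -2.755]
force: [-0.6, 0.4, 5.3]
width: 21.3
gripper_force: 60.5
```

Gripped at 21.3 mm with 60 N. I start the lift slowly and check.

Request:
{"api": "step_arm", "payload": {
  "series": [
    [[0, 0, 0, 0, 0, -0.01, 1], [0, 0, 0, 0, 0, -0.02, 1], [0, 0, 0, 0, 0, -0.03, 1], [0, 0, 0, 0, 0, -0.04, 1], [0, 0, 0, 0, 0, -0.04, 1], [0, 0, 0, 0, 0, -0.03, 1], [0, 0, 0, 0, 0, -0.02, 1], [0, 0, 0, 0, 0, -0.01, 1], [0, 0, 0, 0, 0, 0, 1], [0, 0, 0, 0, 0, 0, 1]]
  ]
}}

```text
clock: 13.9
eef_pos: [526.2, 258.6, 108.6]
tool_rot: [-3.142, -0.0, -2.755]
force: [-0.3, -0.0, -4.8]
width: 21.3
gripper_force: 59.5
```

```bash
python3 - <<'E'
from h import *
goal((526.5,258.9,230))
E
```

```text
t 13.9 pos [526.2 258.6 108.6] rot [-1.8000e+02 -2.0000e-02 -1.5787e+02] F [-0.3 -0.  -4.8] M [ 0.   -0.01  0.  ] w 21.3 g 59.5 q [-0.41  0.7  -0.15  1.81  0.16  0.65  1.3 ]
shift tool mm [-3.000e-01  1.000e-01 -1.214e+02] units [-0.002  0.001 -0.809]
```

Request:
{"api": "step_arm", "payload": {
  "series": [
    [[0, 0, 0, 0, 0, -0.03, 1], [0, 0, 0, 0, 0, -0.07, 1], [0, 0, 0, 0, 0, -0.1, 1], [0, 0, 0, 0, 0, -0.12, 1], [0, 0, 0, 0, 0, -0.12, 1], [0, 0, 0, 0, 0, -0.12, 1], [0, 0, 0, 0, 0, -0.1, 1], [0, 0, 0, 0, 0, -0.08, 1], [0, 0, 0, 0, 0, -0.05, 1], [0, 0, 0, 0, 0, -0.02, 1], [0, 0, 0, 0, 0, 0, 1], [0, 0, 0, 0, 0, 0, 1]]
  ]
}}

```text
clock: 15.1
eef_pos: [525.9, 258.4, 229.6]
tool_rot: [-3.141, -0.001, -2.755]
force: [0.4, -0.6, -4.4]
width: 21.0
gripper_force: 59.4
```

Request:
{"api": "step_arm", "payload": {
  "series": [
    [[0, 0, 0, 0, 0, 0, 1], [0, 0, 0, 0, 0, 0, 1], [0, 0, 0, 0, 0, 0, 1], [0, 0, 0, 0, 0, 0, 1], [0, 0, 0, 0, 0, 0, 1], [0, 0, 0, 0, 0, 0, 1]]
  ]
}}

```text
clock: 15.7
eef_pos: [526.4, 258.7, 230.2]
tool_rot: [3.142, -0.0, -2.755]
force: [-1.1, -0.4, -4.4]
width: 21.2
gripper_force: 59.4
```

```bash
python3 - <<'E'
from h import *
goal(None)
p=ctrl.get_image("side");im=p["img"][40:280,170:450];cv2.imwrite("pics/s5.png",cv2.resize(im[:,:,::-1],(700,600)))
E
```

```text
t 15.7 pos [526.4 258.7 230.2] rot [ 180.     -0.   -157.87] F [-1.1 -0.4 -4.4] M [0.02 0.05 0.01] w 21.2 g 59.4 q [-0.38  0.54 -0.19  1.7   0.12  0.91  1.34]
```

View pics/s5.png

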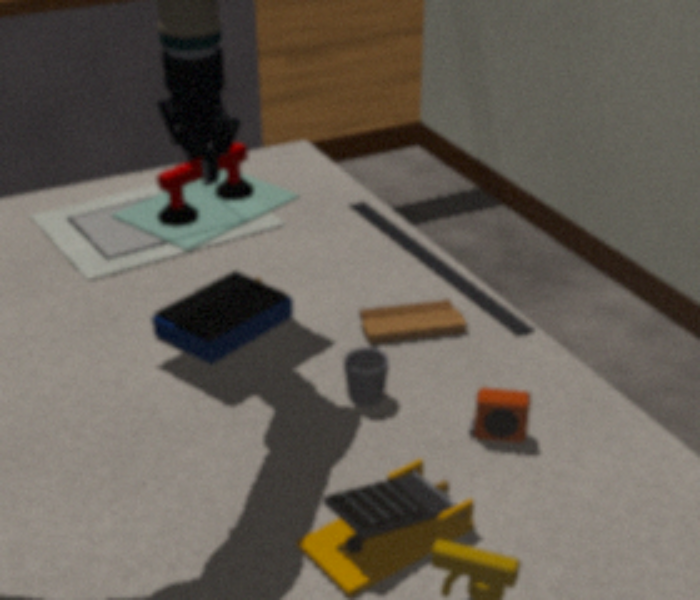

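The pane is held level about 150 mm above the bed, the pedal is up, and the bystanders are where they were.

```bash
python3 -c "
from cell import ctrl
print(ctrl.finish_job())"
```

```text
the job is handed in; nothing more can be done
None
```

I pressed the pedal to its stop, held it about a second and let it spring back, then lifted the pane by its handle; the arm is holding it level about 150 mm above the bed, the bystanders are where they were, and I handed the job in at about 16 s.

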